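# Old oil filter through the bin's sprung flap

### The job

After the oil change, throw away the used oil filter, the grimy black one with rust-brown marks: pick it up, hold it over the green bin and push it down through the sprung metal flap, letting go only when at least half of it is inside. It must end up inside the bin with the flap closed again behind it; leave the two new filters (white and blue) standing where they are.

Things in the scene. Friction and masses are not known exactly. Their poses are not given: they have to be found in the camera images.
- used_filter_center (a point): Used oil filter, an upright metal can, grimy black with two rust-brown bands and a rust-brown patch on top: 52 mm diameter, 76 mm high, about 0.25 kg, loose. The point is its centre, 38 mm above its underside; z is its axis (up).
- white_filter_center (a point): New oil filter, white with a grey band, same size (52 mm diameter, 76 mm high), loose, standing on the bench. The point is its centre, 38 mm above its underside. Leave it alone.
- blue_filter_center (a point): New oil filter, blue with a white band, same size (52 mm diameter, 76 mm high), loose, standing on the bench. The point is its centre, 38 mm above its underside. Leave it alone.
- bin_mouth (a point): Centre of the mouth in the top of the fixed green bin, 200 mm above the bench; z up. Bin 140 (x) x 190 (y) x 200 mm high, walls and floor 5 mm. Mouth 100 mm along this point's x, 150 mm along y (room for open fingers), filled by the flap, hinged along the +x edge, free at -x (two yellow stripes). The open flap hangs near the +x edge: a filter passes best 10 mm to the -x side.
- flap (a joint): Aluminium flap in the bin's mouth, 95 (x) x 145 (y) x 4 mm; swings down into the bin only: 0 = closed, level with the bin's top; 1.4 rad = fully open, hanging down. A light spring shuts it: 0.5 N at its free edge starts to open it, 1 N opens it fully. A filter let go half-way in or deeper drops in by its own weight, and the flap swings shut within a second.
Not all that is in view belongs to the job. There is more than one size of the part that bears used_filter_center; the job needs the middle-sized.

How it is judged:
By the outcome, as a careful person would: the job done as asked, in the order asked, and still so for the second after the job is handed in, with the robot touching nothing.
It also fails if it takes over 35 s, if anything falls off the work surface, if the arm or the gripper's body presses on something with over 40 N, if the wrist force passes 120 N, or if a joint passes its speed limit or range.

### The arm

A 6-joint arm with a two-finger parallel gripper is mounted at the origin on the work surface. World frame = base frame: x ahead of the robot, y to its left, z up, the work surface at z = 0. Lengths are in m, angles in rad, forces in N, time in s.
With the tool pointing down it reaches from about 0.35 to 0.775 m from the base axis. Payload 5.5 kg.
Tool frame: the origin (TCP) lies at the very end of the fingers, on their centre line; the grasp point (between the pads) lies 19 mm behind it; x points along the fingers, y is the direction in which the jaws open and shut, and the axes are right-handed (so a half turn about x gives the same grasp; the last joint's range is limited). The gripper opens to 85 mm and grips with 20 to 120 N. Pads are 22 mm wide; open, the fingers measure 114 mm over their backs; the gripper's body (76 mm by 85 mm) begins 54 mm behind the grasp point. The pads swing forward as they close: fully open they stand 13 mm farther back than shut.
Start: joints at [-1.46, 0.313, 0.046, 1.304, 0, 1.431], TCP at [0.143, -0.557, 0.231] pointing down, gripper open.
Joint ranges: [-2.76, 2.76], [-0.86, 1.69], [-1.03, 1.26], [-2.2, 2.34], [-1.47, 1.5], [-3.14, 3.14]. Speed limits (rad/s): [2.57, 2.57, 3.14, 3.14, 3.14, 3.14].

### API

Orientations are given as a unit quaternion [w, x, y, z].
In Python, from workcell import readout, cams, env, finder gives the robot as it stands.
- The arm moves only by the tool drive_tool, never from a script. Its argument "moves" is a list that holds one entry, the list of rows, each a list of 7 numbers: the shift along the tool's x, y, z in m, then the turn, a rotation vector about the tool's x, y, z in rad, then the closure in counts, from 0 (fully open) to 255 (shut). A call has exactly 5 rows; each row is the pose to reach, as a shift and turn from the pose measured when the call began, along the tool's axes at that moment; what a row does not reach only later rows make up. A row lasts 1/8 s, in which the tool goes at most 62.5 mm and 10.7 degrees, less where a joint would pass 70% of its speed; a pose out of reach is approached as far as the arm can. A call with a gripper value outside its range is refused whole. The fingers move at their own pace and stop on an object; "squeeze" is the grip in N (left out, the last holds). Time passes only in rows, so rows that repeat a pose let the fingers close, or fill a call up. It gives the time, the measured TCP pose, the force and the opening at its end, in the units of the state.
- readout.get_state(): the state, without advancing time (a new reading comes with each control period).
- cams.read_camera(name): name is "scene" or "top" or "wrist"; returns the picture (420x560x3 uint8, blue, green, red); there is no depth.
- cams.camera_params(name): a dict with "mtx" (3x3 intrinsics, pixels), "R" (3x3) and "t" (3): a world point X has camera coordinates R X + t; the wrist camera has in their place "mount" (4x4, takes a point from camera to tool coordinates, whose origin is the TCP and whose axes are the tool frame's). Camera axes: x right, y down, z forward; pixel columns grow to the right and rows downward; lengths in m; the calibration is good to about 2 mm. A picture is of the moment at which its call begins: read the wrist's pose just before it. camera_params takes no time and is no camera call.
- env.hand_in(): hands the job in, once; it reports no verdict.
Trained networks look in the newest picture that a camera, given by its name, has taken for a name from the list of things; names that differ only in an ending like _2 or _b are one class to them, and where a whole thing is asked for, a point or a joint stands for the part that bears it (a point fixed in the world has none). Each returns a list of dicts, best first, with "conf" (0 to 1); they miss things now and then, are a little off and sometimes report something else, mostly with a low value. They report only what shows in the picture. A call takes as long as a camera call. They do not tell look-alikes from the thing itself.
- finder.regions_of(camera, name): "pixels" (420x560 bool, what is visible of it) and "point" ([column, row] in pixels, amid what is visible of it).
The state is a dict: "clock": time; "joint_pos": joint angles; "qvel": joint speeds; "tau": joint torques, N m; "tcp_pos": TCP position; "orientation": TCP orientation; "wrist_force": force on the tool from outside, world axes, zero at the start; "ft_torque": the same for the moment, N m; "finger_gap": finger opening in m.
Only numpy, scipy, OpenCV 4.12 (cv2) and the standard library are available. Lean on these libraries where they do the work, as an engineer would, in place of code of your own. Each camera call takes 0.05 s, during which the arm holds its last target.

## Working session

There is one attempt and no reset: what is moved stays moved. The work goes in short steps, Python scripts to look and compute and a tool call to move; the robot and the scene stay as the last step left them, time stands still between calls to the robot, and variables do not carry over. Pictures are saved under pics/ and viewed, and the job is handed in when it is done.

Besides the shell and the picture viewer there is one more tool, called as name([rows], argument=value, ...), one row to a line, values as JSON. drive_tool: Moves the arm, as the interface text tells. Its arguments: {"type":"object","properties":{"moves":{"type":"array"},"squeeze":{"type":"number"}},"required":["moves"]}

```bash
mkdir -p pics; python3 - <<'E'
from workcell import readout,cams,env,finder
import cv2,numpy as np
s=readout.get_state(); print({k:np.round(v,3).tolist() for k,v in s.items()})
for c in ["scene","top"]:
    im=cams.read_camera(c); cv2.imwrite(f"pics/{c}0.png",im)
    p=cams.camera_params(c); print(c,{k:np.round(v,4).tolist() for k,v in p.items()})
    for n in ["used_filter_center"]:
        for r in finder.regions_of(c,n): 
            ys,xs=np.where(r["pixels"]); print(n,r["conf"],r["point"],xs.min(),xs.max(),ys.min(),ys.max())
E
```

```text
{'clock': 0.0, 'joint_pos': [-1.46, 0.314, 0.045, 1.304, 0.0, 1.431], 'qvel': [-0.0, -0.002, 0.0, -0.003, 0.0, 0.001], 'tau': [-0.001, -48.062, 29.853, 0.019, -0.0, -0.0], 'tcp_pos': [0.143, -0.557, 0.23], 'orientation': [0.088, 0.702, 0.089, -0.702], 'wrist_force': [0.198, -0.465, 0.204], 'ft_torque': [-0.031, -0.029, 0.039], 'finger_gap': 0.086}
scene {'mtx': [[499.6852, 0.0, 286.304], [0.0, 499.6852, 210.6], [0.0, 0.0, 1.0]], 'R': [[0.3172, 0.9482, -0.0141], [0.6583, -0.2309, -0.7164], [-0.6826, 0.218, -0.6975]], 't': [-0.161, -0.2584, 1.663]}
used_filter_center 0.92 [384.8, 226.5] 369 399 204 246
used_filter_center 0.82 [371.9, 194.3] 362 382 183 212
used_filter_center 0.77 [350.1, 181.0] 344 358 170 192
top {'mtx': [[382.907, 0.0, 278.2307], [0.0, 382.907, 206.3045], [0.0, 0.0, 1.0]], 'R': [[0.0255, -0.9996, -0.0098], [-0.9862, -0.0235, -0.1639], [0.1636, 0.0139, -0.9864]], 't': [-0.0185, 0.5519, 1.0051]}
used_filter_center 0.96 [190.1, 194.6] 175 206 178 208
used_filter_center 0.63 [180.7, 233.8] 170 192 225 244
used_filter_center 0.48 [185.5, 269.9] 178 197 262 276
```

View pics/scene0.png

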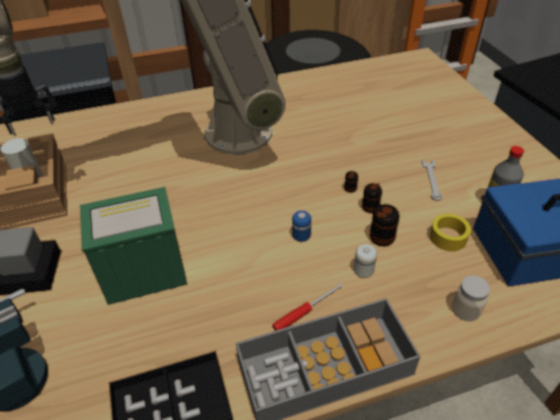

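View pics/top0.png

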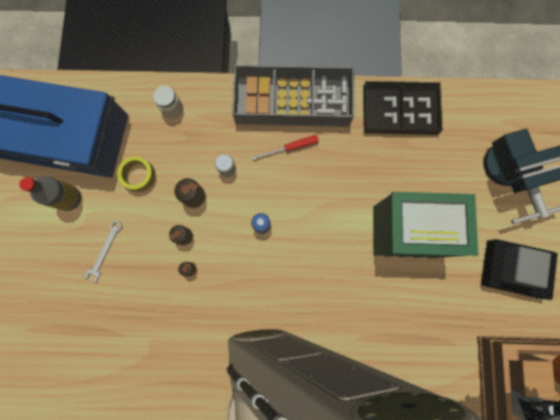

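The middle-sized black filter is at scene (372,194) and top (181,234). The green bin is at top (435,224), and its yellow stripes face the robot (-x). The white and blue filters are at top (224,163) and (261,223).

```bash
cat > h.py <<'E'
from workcell import readout,cams,env,finder
import cv2,numpy as np
from scipy.optimize import least_squares
P={c:cams.camera_params(c) for c in ["scene","top"]}
def proj(c,X):
    p=P[c]; q=np.atleast_2d(X)@np.array(p["R"]).T+np.array(p["t"]); u=q@np.array(p["mtx"]).T; return u[:,:2]/u[:,2:]
def onplane(c,uv,z):
    p=P[c];R=np.array(p["R"]);o=-R.T@np.array(p["t"]); d=R.T@np.linalg.inv(p["mtx"])@np.array([*uv,1.]); return o+d*(z-o[2])/d[2]
def cyl(x,y,r,h):
    a=np.linspace(0,2*np.pi,60); c=np.c_[x+r*np.cos(a),y+r*np.sin(a)]
    return np.r_[np.c_[c,0*a],np.c_[c,0*a+h]]
def fitcyl(obs,x0):  # obs {cam:mask}
    b={}
    for c,m in obs.items():
        ys,xs=np.where(m); b[c]=np.array([xs.min()-.5,xs.max()+.5,ys.min()-.5,ys.max()+.5])
    def f(v):
        o=[]
        for c in b:
            q=proj(c,cyl(*v)); o+=list(np.array([q[:,0].min(),q[:,0].max(),q[:,1].min(),q[:,1].max()])-b[c])
        return o
    s=least_squares(f,x0,x_scale=[.1,.1,.03,.08]); return s.x,s.fun
E
python3 - <<'E'
from h import *
A={c:(cams.read_camera(c),finder.regions_of(c,"used_filter_center"))[1] for c in P}
for us,ut in [((385,226),(190,194)),((372,196),(181,234)),((350,181),(186,270))]:
    o={}
    for c,p in (("scene",us),("top",ut)):
        for r in A[c]:
            if np.hypot(*(np.array(r["point"])-p))<9:o[c]=r["pixels"]
    g=onplane("top",ut,.04)
    x,f=fitcyl(o,[g[0],g[1],.026,.076]);print(np.round(x,4),np.round(f,1),list(o))
for n in["white_filter_center","blue_filter_center","flap"]:
    for c in P:
        cams.read_camera(c)
        for r in finder.regions_of(c,n): print(n,c,r["conf"],r["point"],onplane(c,r["point"],.2 if n=="flap" else .045).round(3))
for n,s in(("scene",(60,180,200,310)),("top",(360,180,490,270))):
    im=cv2.imread(f"pics/{n}0.png");a=im[s[1]:s[3],s[0]:s[2]];cv2.imwrite(f"pics/bin_{n}.png",cv2.resize(a,None,fx=4,fy=4,interpolation=cv2.INTER_CUBIC))
E
```

```text
[0.5829 0.2382 0.0317 0.096 ] [ 0.4 -0.   0.  -0.2 -0.4  0.8  0.3 -0.2] ['scene', 'top']
[0.4662 0.2619 0.0247 0.0676] [-0.2  0.4 -0.2  1.   0.3 -0.3  0.7 -0.1] ['scene', 'top']
[0.3766 0.2406 0.0196 0.0498] [ 0.  0. -0.  0.] ['scene']
white_filter_center scene 0.9 [363.5, 259.5] [0.67  0.142 0.045]
white_filter_center top 0.91 [223.3, 162.5] [0.673 0.152 0.045]
white_filter_center top 0.71 [426.0, 229.3] [ 0.499 -0.406  0.045]
blue_filter_center scene 0.74 [371.5, 197.4] [0.477 0.256 0.045]
blue_filter_center scene 0.58 [300.6, 228.5] [0.523 0.034 0.045]
blue_filter_center top 0.71 [262.5, 220.9] [0.511 0.037 0.045]
flap scene 0.9 [127.7, 215.0] [ 0.497 -0.363  0.2  ]
flap scene 0.74 [131.3, 244.5] [ 0.589 -0.365  0.2  ]
flap top 0.9 [429.9, 225.5] [ 0.49  -0.358  0.2  ]
```

View pics/bin_top.png

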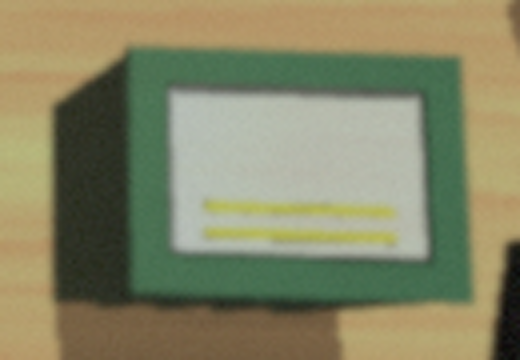

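View pics/bin_scene.png

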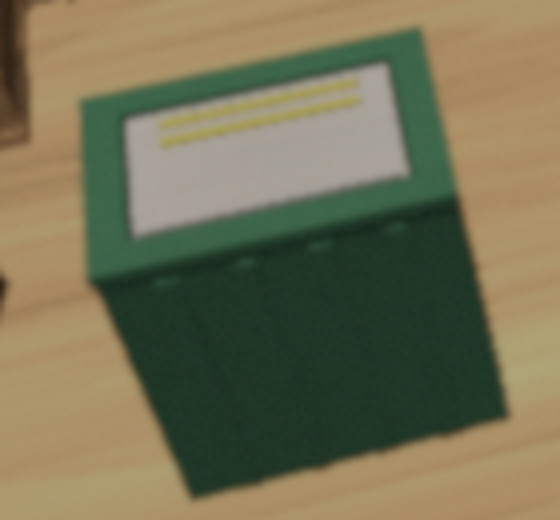

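```bash
cat >> h.py <<'E'
from scipy.spatial.transform import Rotation as Ro
def rot(s): w=s["orientation"]; return Ro.from_quat([w[1],w[2],w[3],w[0]])
def plan(p,Rt=None):
    s=readout.get_state(); R=rot(s)
    sh=R.inv().apply(np.array(p)-s["tcp_pos"])
    tv=(R.inv()*Rt).as_rotvec() if Rt is not None else None
    return sh.round(4),None if tv is None else tv.round(4)
E
python3 - <<'E'
from h import *
s=readout.get_state();print(rot(s).as_matrix().round(3),s["clock"])
off={"top":(360,180),"scene":(60,180)}
pts={"top":[(168,88),(425,95),(432,260),(170,250)],"scene":[(410,177),(132,240),(122,117),(388,63)]}
# order corners: top first = +x,+y ; then +x,-y ; -x,-y ; -x,+y
L=np.array([[50,75],[50,-75],[-50,-75],[-50,75]])/1000
ob={c:np.array(pts[c])/4-.375+off[c] for c in pts}
def f(v):
    c,sn=np.cos(v[2]),np.sin(v[2]);M=np.array([[c,-sn],[sn,c]])
    X=np.c_[L@M.T+v[:2],np.full(4,.2)]
    return np.r_[(proj("top",X)-ob["top"]).ravel(),(proj("scene",X)-ob["scene"]).ravel()]
r=least_squares(f,[.49,-.36,0]);print("bin",r.x.round(4),r.fun.round(1))
A={c:(cams.read_camera(c),finder.regions_of(c,"used_filter_center"))[1] for c in P}
b={}
for c,p in (("scene",(372,196)),("top",(181,234))):
    for q in A[c]:
        if np.hypot(*(np.array(q["point"])-p))<9:
            ys,xs=np.where(q["pixels"]);b[c]=np.array([xs.min()-.5,xs.max()+.5,ys.min()-.5,ys.max()+.5])
def g(v,cs):
    o=[]
    for c in cs:
        if c not in b: continue
        q=proj(c,cyl(v[0],v[1],.026,.076));o+=list(np.array([q[:,0].min(),q[:,0].max(),q[:,1].min(),q[:,1].max()])-b[c])
    return np.array(o)
for cs in(["scene","top"],["scene"],["top"]):
    r=least_squares(g,[.466,.262],args=(cs,));print(r.x.round(4),r.fun.round(1))
E
```

```text
[[ 0.     0.248 -0.969]
 [-0.    -0.969 -0.248]
 [-1.     0.    -0.   ]] 1.0
bin [ 0.4979 -0.3681 -0.0122] [-0.4 -1.8  0.1 -1.3  0.2  0.5 -0.2  0.6  0.7 -0.6 -1.3 -0.2 -0.5 -0.6
  0.3 -1.5]
[0.4684 0.2592] [-1.2  0.7 -2.1  0.1 -1.1  1.2 -0.9 -0.4]
[0.472  0.2581] [-1.   1.  -1.2  1.1]
[0.4666 0.2591] [-1.1  1.2 -0.2  0.2]
```

drive_tool([
  [[-0.02,-0.04,-0.042,0.05,0,0,0],[-0.04,-0.08,-0.084,0.1,0,0,0],[-0.05,-0.12,-0.126,0.15,0,0,0],[-0.05,-0.16,-0.168,0.2,0,0,0],[-0.05,-0.2,-0.21,0.25,0,0,0]],
])

```text
clock: 1.82
tcp_pos: [0.2973, -0.3098, 0.2817]
orientation: [-0.0, 0.707, -0.001, -0.707]
wrist_force: [0.6, -0.4, 0.2]
finger_gap: 0.0855
```

```bash
python3 - <<'E'
from h import *
s=readout.get_state();print(s["tcp_pos"],s["joint_pos"],rot(s).as_matrix().round(3),s["clock"])
print(plan([.468,.26,.18],Ro.from_matrix(np.array([[0,0,-1],[0,-1,0],[-1,0,0]]))))
E
```

```text
[ 0.29725635 -0.30975107  0.28171342] [-9.93538749e-01  1.72263949e-02 -1.88465290e-01  1.36368453e+00
  1.65997864e-04  2.14946151e+00] [[ 0.001 -0.001 -1.   ]
 [-0.001 -1.     0.001]
 [-1.     0.001 -0.001]] 1.825
(array([ 0.1012, -0.5701, -0.1698]), array([-0.0014, -0.0009, -0.0011]))
```

drive_tool([
  [[0,-0.04,-0.025,-0.18,0,0,0],[0,-0.08,-0.05,-0.36,0,0,0],[0,-0.12,-0.075,-0.54,0,0,0],[0,-0.16,-0.1,-0.72,0,0,0],[0,-0.2,-0.12,-0.9,0,0,0]],
])

```text
clock: 2.45
tcp_pos: [0.4184, -0.1085, 0.2818]
orientation: [0.31, 0.636, 0.308, -0.636]
wrist_force: [-0.8, -0.8, 0.0]
finger_gap: 0.0856
```

```bash
python3 - <<'E'
from h import *
s=readout.get_state();print(s["tcp_pos"],s["joint_pos"],s["clock"])
print(plan([.468,.26,.2],Ro.from_matrix(np.array([[0,0,1],[0,1,0],[-1,0,0]]))))
E
```

```text
[ 0.41837491 -0.10852722  0.28181752] [-4.39516031e-01  2.23151979e-02 -1.82999168e-01  1.36324427e+00
 -6.44151683e-04  1.79728876e+00] 2.45
(array([ 0.0813, -0.1889, -0.3204]), array([-2.2368e+00,  2.7000e-03, -1.1000e-03]))
```

drive_tool([
  [[0,-0.025,-0.04,-0.18,0,0,0],[0,-0.05,-0.08,-0.36,0,0,0],[0,-0.075,-0.12,-0.54,0,0,0],[0,-0.1,-0.16,-0.72,0,0,0],[0,-0.12,-0.2,-0.9,0,0,0]],
])

```text
clock: 3.08
tcp_pos: [0.4475, 0.1245, 0.2818]
orientation: [0.557, 0.437, 0.555, -0.436]
wrist_force: [0.4, 0.1, -0.6]
finger_gap: 0.0855
```

```bash
python3 - <<'E'
from h import *
s=readout.get_state();print(s["tcp_pos"],s["joint_pos"],s["clock"])
print(plan([.468,.26,.2],Ro.from_matrix(np.array([[0,0,1],[0,1,0],[-1,0,0]]))))
E
```

```text
[0.44746263 0.12454855 0.28180458] [ 0.09953474  0.08546317 -0.1156069   1.36743088 -0.00177372  1.42998892] 3.075
(array([ 0.0816,  0.052 , -0.1268]), array([-1.3305e+00,  3.1000e-03, -3.0000e-04]))
```

drive_tool([
  [[0,0.01,-0.03,-0.18,0,0,0],[0,0.02,-0.06,-0.36,0,0,0],[0.02,0.035,-0.09,-0.54,0,0,0],[0.04,0.045,-0.11,-0.72,0,0,0],[0.06,0.052,-0.127,-0.9,0,0,0]],
])

```text
clock: 3.7
tcp_pos: [0.468, 0.2613, 0.221]
orientation: [0.692, 0.148, 0.69, -0.149]
wrist_force: [-0.4, -0.3, -0.0]
finger_gap: 0.0856
```

drive_tool([
  [[0,0,0,-0.18,0,0,0],[0,0,0,-0.36,0,0,0],[0,0,0,-0.43,0,0,0],[0,0,0,-0.43,0,0,0],[0,0,0,-0.43,0,0,0]],
])

```text
clock: 4.32
tcp_pos: [0.4681, 0.2612, 0.2211]
orientation: [0.708, -0.002, 0.706, 0.001]
wrist_force: [0.1, 0.4, -0.7]
finger_gap: 0.0856
```

```bash
python3 - <<'E'
from h import *
s=readout.get_state();print(s["tcp_pos"],s["joint_pos"],s["clock"])
print(plan([.468,.26,.025],Ro.from_matrix(np.array([[0,0,1],[0,1,0],[-1,0,0]]))))
im=cams.read_camera("wrist");cv2.imwrite("pics/w1.png",im)
p=cams.camera_params("wrist");M=np.array(p["mount"]);K=np.array(p["mtx"]);T=np.eye(4);T[:3,:3]=rot(s).as_matrix();T[:3,3]=s["tcp_pos"];W=T@M
for r in finder.regions_of("wrist","used_filter_center"):
    ys,xs=np.where(r["pixels"]);print(r["conf"],r["point"],xs.min(),xs.max(),ys.min(),ys.max())
    def f(v):
        X=cyl(v[0],v[1],.026,.076);q=(X-W[:3,3])@W[:3,:3]@K.T;q=q[:,:2]/q[:,2:]
        return np.array([q[:,0].min()-xs.min(),q[:,0].max()-xs.max()-1,q[:,1].min()-ys.min(),q[:,1].max()-ys.max()-1])
    a=least_squares(f,[.468,.26]);print(a.x.round(4),a.fun.round(1))
E
```

```text
[0.46805339 0.26124321 0.22109042] [ 0.36057298  0.23910116 -0.07874081  1.25076769 -0.00229912  0.3556453 ] 4.325
(array([ 0.1961, -0.001 , -0.0006]), array([0.0049, 0.0029, 0.0014]))
0.84 [251.2, 69.5] 228 277 43 96
[0.3796 0.2411] [-11.   11.  -10.2  12. ]
0.81 [276.9, 181.5] 247 309 146 216
[0.466  0.2598] [-1.5  1.5 -2.7  2.5]
0.71 [256.9, 309.3] 213 293 251 362
[0.5912 0.238 ] [ 11.  -11.   11.7 -11.4]
```

View pics/w1.png

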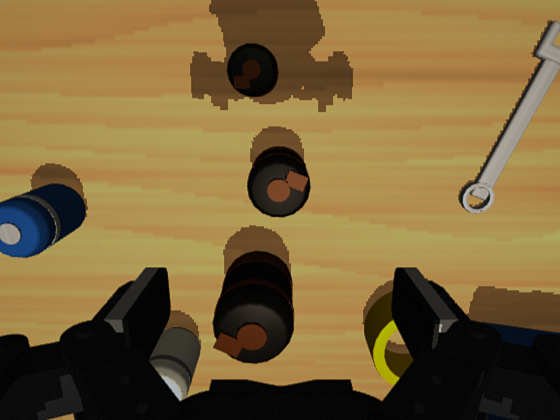

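The wrist view shows the middle black filter at (277,182), which gives world (0.466, 0.260). The jaws close left–right, clear of the small filter at (252,70) and the large one at (257,309). Next I descend.

drive_tool([
  [[0.05,-0.001,-0.002,0,0,0,0],[0.1,-0.001,-0.002,0,0,0,0],[0.14,-0.001,-0.002,0,0,0,0],[0.18,-0.001,-0.002,0,0,0,0],[0.198,-0.001,-0.002,0,0,0,0]],
])

```text
clock: 5.05
tcp_pos: [0.465, 0.2593, 0.0207]
orientation: [0.707, -0.003, 0.707, 0.001]
wrist_force: [-0.2, -0.1, 0.6]
finger_gap: 0.0854
```

drive_tool([
  [[0,0,0,0,0,0,60],[0,0,0,0,0,0,150],[0,0,0,0,0,0,255],[0,0,0,0,0,0,255],[0,0,0,0,0,0,255]],
], squeeze=50)

```text
clock: 5.68
tcp_pos: [0.4656, 0.2595, 0.0215]
orientation: [0.707, -0.002, 0.707, 0.001]
wrist_force: [-1.7, 0.1, 2.3]
finger_gap: 0.0511
```

```bash
python3 - <<'E'
from h import *
s=readout.get_state();print(s["tcp_pos"],s["wrist_force"],s["finger_gap"],s["clock"])
im=cams.read_camera("wrist");cv2.imwrite("pics/w2.png",im)
E
```

```text
[0.46557725 0.25954328 0.02149683] [-1.72137706  0.14425397  2.32967981] 0.05110395283176581 5.675
```

View pics/w2.png

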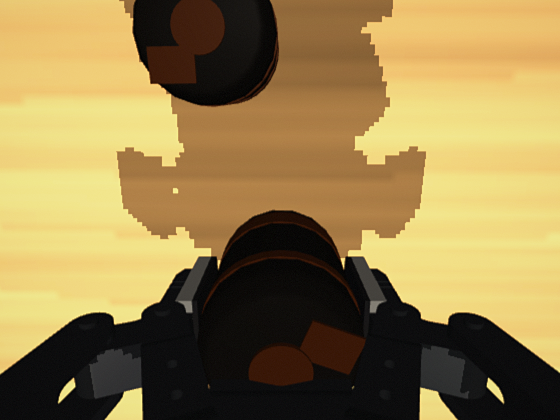

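The filter (gap 51 mm, so the 52 mm one) is gripped between the pads. Lifting.

drive_tool([
  [[-0.03,0,0,0,0,0,255],[-0.08,0,0,0,0,0,255],[-0.13,0,0,0,0,0,255],[-0.19,0,0,0,0,0,255],[-0.25,0,0,0,0,0,255]],
])

```text
clock: 6.35
tcp_pos: [0.4649, 0.2599, 0.273]
orientation: [0.707, -0.002, 0.707, 0.001]
wrist_force: [0.9, 0.8, -2.5]
finger_gap: 0.0509
```

```bash
python3 - <<'E'
from h import *
s=readout.get_state();print(s["tcp_pos"],s["wrist_force"],s["finger_gap"],s["clock"])
b=np.array([.497,-.368,.29]);Rb=Ro.from_matrix(np.array([[0,0,1],[0,1,0],[-1,0,0]]))
print(plan(b+[-.01,0,0],Rb))
E
```

```text
[0.46485114 0.25985764 0.27295618] [ 0.90858433  0.77532514 -2.47595499] 0.05086856104638839 6.35
(array([-0.0156, -0.628 ,  0.0192]), array([0.0047, 0.0003, 0.0022]))
```

drive_tool([
  [[-0.01,-0.03,0,0,0,0,255],[-0.02,-0.08,0.005,0,0,0,255],[-0.03,-0.13,0.01,0,0,0,255],[-0.03,-0.185,0.015,0,0,0,255],[-0.03,-0.24,0.02,0,0,0,255]],
])

```text
clock: 6.98
tcp_pos: [0.4858, 0.0184, 0.3034]
orientation: [0.707, -0.003, 0.707, 0.001]
wrist_force: [0.7, 0.6, -3.8]
finger_gap: 0.051
```

drive_tool([
  [[0,-0.05,0,0,0,0,255],[0,-0.1,0,0,0,0,255],[0,-0.15,0,0,0,0,255],[0,-0.2,0,0,0,0,255],[0,-0.24,0,0,0,0,255]],
])

```text
clock: 7.6
tcp_pos: [0.4866, -0.2235, 0.3034]
orientation: [0.707, -0.002, 0.707, 0.001]
wrist_force: [0.0, 0.5, -3.0]
finger_gap: 0.0511
```

```bash
python3 - <<'E'
from h import *
s=readout.get_state();print(s["tcp_pos"],s["joint_pos"],s["wrist_force"],s["finger_gap"],s["clock"])
b=np.array([.497,-.368,.30]);Rb=Ro.from_matrix(np.array([[0,0,1],[0,1,0],[-1,0,0]]))
print(plan(b+[-.01,0,0],Rb))
E
```

```text
[ 0.48656817 -0.22348927  0.30342112] [-0.57949454  0.22538111  0.10382205  1.44828343 -0.00185564 -0.58349616] [ 0.00642306  0.46717005 -3.03717331] 0.05110473329634601 7.6
(array([ 3.700e-03, -1.445e-01, -1.000e-04]), array([ 0.004 , -0.0002,  0.0021]))
```

drive_tool([
  [[0,-0.05,0,0,0,0,255],[0,-0.1,0,0,0,0,255],[0,-0.13,0,0,0,0,255],[0,-0.144,0,0.004,0,0.002,255],[0,-0.144,0,0.004,0,0.002,255]],
])

```text
clock: 8.22
tcp_pos: [0.4869, -0.3676, 0.303]
orientation: [0.707, 0.001, 0.707, 0.0]
wrist_force: [-0.0, -0.4, -1.8]
finger_gap: 0.0509
```

```bash
python3 - <<'E'
from h import *
for c in ("wrist","top","scene"):
    im=cams.read_camera(c);cv2.imwrite(f"pics/{c}3.png",im)
s=readout.get_state();print(s["tcp_pos"],s["clock"])
w=cams.camera_params("wrist");M=np.array(w["mount"]);K=np.array(w["mtx"]);T=np.eye(4);T[:3,:3]=rot(s).as_matrix();T[:3,3]=s["tcp_pos"];W=T@M
im=cv2.imread("pics/wrist3.png")
X=np.array([[.497+a*.05,-.368+b*.075,.2] for a,b in((1,1),(1,-1),(-1,-1),(-1,1))])
q=(X-W[:3,3])@W[:3,:3];print(q[:,2].round(3));q=q@K.T;q=(q[:,:2]/q[:,2:]);print(q.round(0))
cv2.polylines(im,[q.astype(int)],True,(0,0,255),1);cv2.imwrite("pics/wrist3o.png",im)
E
```

```text
[ 0.48729874 -0.36607625  0.30394771] 8.375
[0.274 0.274 0.247 0.247]
[[380. 284.]
 [174. 284.]
 [162. 146.]
 [392. 147.]]
```

View pics/wrist3o.png

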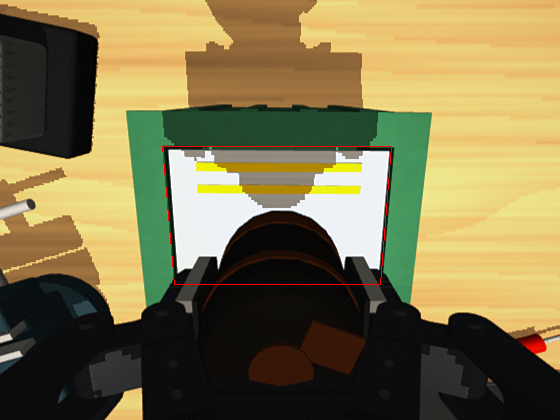

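View pics/scene3.png

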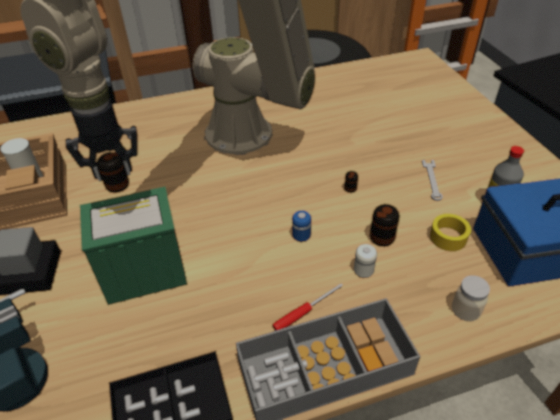

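The projected mouth (red) sits right on the flap's edge, columns 162–392. The held filter is centred at about column 280, with the stripes at rows 167–189 on the -x side. Now I push down.

drive_tool([
  [[0.025,-0.001,0,0,0,0,255],[0.05,-0.001,0,0,0,0,255],[0.075,-0.001,0,0,0,0,255],[0.1,-0.001,0,0,0,0,255],[0.12,-0.001,0,0,0,0,255]],
])

```text
clock: 9.0
tcp_pos: [0.4875, -0.3654, 0.1839]
orientation: [0.707, -0.001, 0.707, 0.001]
wrist_force: [-1.0, -0.1, -1.7]
finger_gap: 0.0513
```

drive_tool([
  [[0.01,0,0,0,0,0,255],[0.02,0,0,0,0,0,255],[0.02,0,0,0,0,0,255],[0.02,0,0,0,0,0,255],[0.02,0,0,0,0,0,255]],
])

```text
clock: 9.62
tcp_pos: [0.4877, -0.3656, 0.1644]
orientation: [0.707, -0.001, 0.707, 0.001]
wrist_force: [-1.4, 0.7, -1.9]
finger_gap: 0.0507
```

```bash
python3 - <<'E'
from h import *
for c in ("wrist","scene"):
    im=cams.read_camera(c);cv2.imwrite(f"pics/{c}4.png",im)
s=readout.get_state();print(s["tcp_pos"],s["wrist_force"],s["clock"])
E
```

```text
[ 0.4876693  -0.3656244   0.16428831] [-1.06454932  0.13454704 -2.76622471] 9.725
```

View pics/wrist4.png

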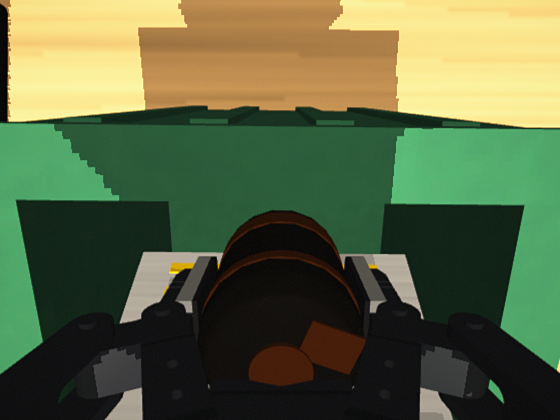

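View pics/scene4.png

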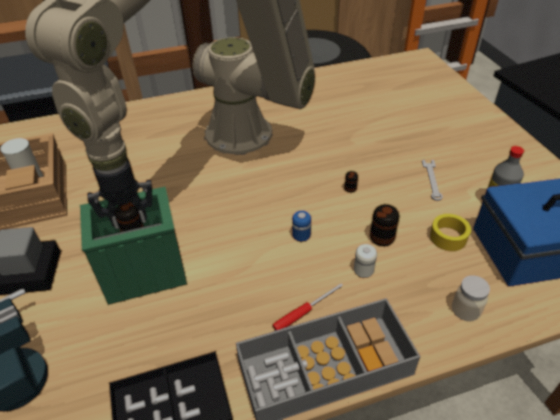

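The flap is swung down, and the filter (around (280,300)) is about 57 mm inside and still held. Release now.

drive_tool([
  [[0,0,0,0,0,0,0],[0,0,0,0,0,0,0],[0,0,0,0,0,0,0],[0,0,0,0,0,0,0],[0,0,0,0,0,0,0]],
])

```text
clock: 10.35
tcp_pos: [0.4879, -0.3658, 0.1645]
orientation: [0.707, -0.001, 0.707, 0.001]
wrist_force: [0.0, -0.3, 0.7]
finger_gap: 0.0851
```

```bash
python3 - <<'E'
from h import *
im=cams.read_camera("wrist");cv2.imwrite(f"pics/wrist5.png",im)
s=readout.get_state();print(s["tcp_pos"],s["wrist_force"],s["finger_gap"],s["clock"])
E
```

```text
[ 0.48782878 -0.36580315  0.16445787] [-0.26824739  0.6503846   0.19294875] 0.0856057350256007 10.4
```

View pics/wrist5.png

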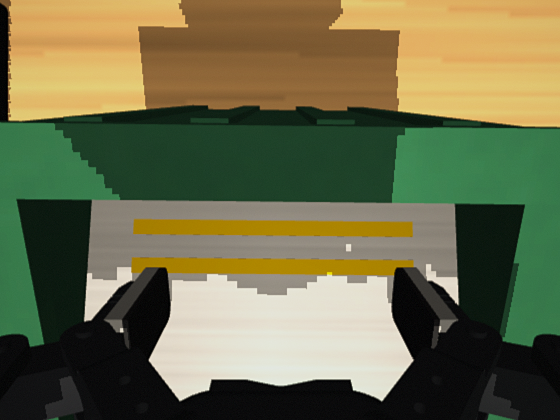

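The filter has dropped through, and the flap is swinging up below the fingers. I retract straight up.

drive_tool([
  [[-0.02,0,0,0,0,0,0],[-0.05,0,0,0,0,0,0],[-0.08,0,0,0,0,0,0],[-0.12,0,0,0,0,0,0],[-0.16,0,0,0,0,0,0]],
])

```text
clock: 11.02
tcp_pos: [0.4874, -0.3655, 0.3253]
orientation: [0.707, -0.001, 0.707, 0.001]
wrist_force: [0.3, -0.2, 0.4]
finger_gap: 0.0857
```

drive_tool([
  [[0,0.03,-0.03,0,0,0,0],[0,0.06,-0.06,0,0,0,0],[0,0.1,-0.08,0,0,0,0],[0,0.14,-0.08,0,0,0,0],[0,0.16,-0.08,0,0,0,0]],
])

```text
clock: 11.65
tcp_pos: [0.4064, -0.2041, 0.3256]
orientation: [0.707, -0.001, 0.707, 0.001]
wrist_force: [-0.2, -0.1, -0.1]
finger_gap: 0.0851
```

drive_tool([
  [[0,0,0,0,0,0,0],[0,0,0,0,0,0,0],[0,0,0,0,0,0,0],[0,0,0,0,0,0,0],[0,0,0,0,0,0,0]],
])

```text
clock: 12.28
tcp_pos: [0.4064, -0.2045, 0.3254]
orientation: [0.707, -0.001, 0.707, 0.001]
wrist_force: [0.6, -0.1, 0.3]
finger_gap: 0.0852
```

```bash
python3 - <<'E'
from h import *
a=[cams.read_camera(c) for c in ("scene","top")]
cv2.imwrite("pics/end_scene.png",a[0]);cv2.imwrite("pics/end_top.png",cv2.resize(a[1][150:290,150:500],None,fx=2,fy=2))
s=readout.get_state();print(s["tcp_pos"],s["wrist_force"],s["clock"])
E
```

```text
[ 0.40640429 -0.2043463   0.32548031] [-0.54922831 -0.04242312 -0.05771551] 12.375
```

View pics/end_scene.png

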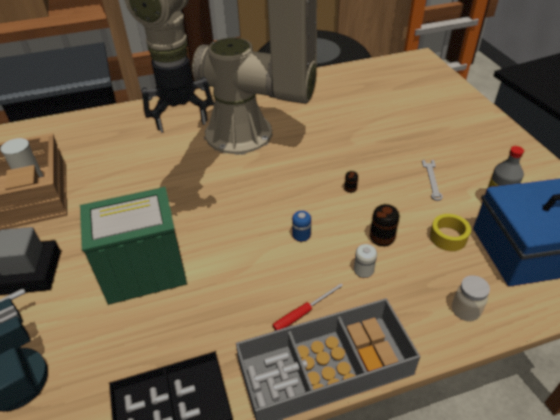

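View pics/end_top.png

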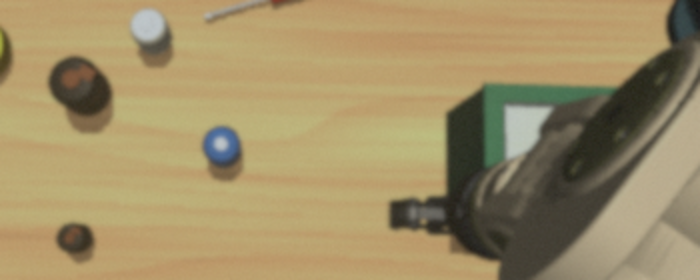

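The flap is flush and shut at scene (126,217). The middle filter is gone from the bench, while the white (365,260) and blue (302,226) filters stand where they were. The arm is clear, so I hand in.

```bash
python3 -c "
from workcell import env
print(env.hand_in())"
```

```text
the job is handed in; nothing more can be done
None
```

The used oil filter is in the green bin with the flap shut again, and the job was handed in at about 12.4 s of the 35 s allowed.

- **Pick:** I took the middle-sized black filter. The jaw gap read 51 mm when closed on it, which fits the 52 mm part.
- **Drop:** I pushed it about 57 mm through the flap before letting go, so more than half was inside. I then backed straight out and moved the arm clear.
- **Last checks:** In the last scene picture the flap is level with the bin top. The filter is gone from the bench, and the white and blue filters stand where they were. The wrist force was about zero.
- **Limits of the checks:** In the last top picture the arm partly hid the bin, so the flap being shut is confirmed by the scene camera only. I did not see the filter inside the bin. That it is there follows from the wrist picture after release, which shows it gone with the flap rising.

No check failed. The two cameras differed by a few millimetres on positions, and the wrist camera agreed with the values I used.

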